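# Test a sterilizer relief-valve spring and sort it

### The arm

A 7-joint arm with a two-finger parallel gripper is mounted at the origin on the work surface. World frame = base frame: x ahead of the robot, y to its left, z up, the work surface at z = 0. Lengths are in m, angles in rad, forces in N, time in s.
With the tool pointing down it reaches from about 0.425 to 0.95 m from the base axis. Payload 4.7 kg.
Tool frame: the origin (TCP) lies between the finger pads; the fingertips stand 19 mm ahead of it and the grasp point (between the pads) is the TCP; z points along the fingers, y is the direction in which the jaws open and shut (so a half turn about z gives the same grasp; the last joint's range is limited). The gripper opens to 85 mm and grips with 20 to 120 N. Pads are 22 mm wide; open, the fingers measure 114 mm over their backs; the gripper's body (76 mm by 85 mm) begins 54 mm behind the grasp point. The pads swing forward as they close: fully open they stand 13 mm farther back than shut.
Start: joints at [-0.029, 0.469, -0.049, 1.532, 0.024, 1.141, -0.082], TCP at [0.675, 0, 0.25] pointing down, gripper open.
Joint ranges: [-2.59, 2.59], [-0.33, 1.99], [-1.39, 1.29], [0.1, 2.45], [-1.04, 4.18], [0.21, 1.99], [-2.66, 2.66]. Speed limits (rad/s): [2.57, 2.57, 3.14, 3.14, 3.14, 3.14, 3.14].

### API

Orientations are given as a unit quaternion [x, y, z, w].
In Python, from cell import readout, optics, robot, look_for, cut_out, pinpoint gives the robot as it stands.
- The arm moves only by the tool apply_moves, never from a script. Its argument "targets" is a list of rows, each a list of 5 numbers: the shift along the tool's x, y, z in m, then the turn about the tool's z in degrees, then the opening, from 0 (shut) to 1 (fully open). A call has 1 to 20 rows; each row is the pose to reach, as a shift and turn from the pose commanded when the call began, along the tool's axes at that moment; what a row does not reach only later rows make up. A row lasts 1/10 s, in which the tool goes at most 50 mm and 8.59 degrees, less where a joint would pass 70% of its speed; a pose out of reach is approached as far as the arm can. A call with a gripper value outside its range is refused whole. The fingers move at their own pace and stop on an object; "force" is the grip in N (left out, the last holds). Time passes only in rows, so rows that repeat a pose let the fingers close. It gives the time, the measured TCP pose, the force and the opening at its end, in the units of the state.
- readout.sense(): the state, without advancing time (a new reading comes with each control period).
- optics.capture(name): name is "scene" or "side" or "wrist"; returns a dict with "frame" (400x640x3 uint8, blue, green, red), "camera_matrix" (3x3 intrinsics, pixels), "rvec" (rotation vector, rad) and "tvec" (3), from world to camera coordinates, as OpenCV has them; the wrist camera has in their place "tool_from_camera" (4x4, takes a point from camera to tool coordinates, whose origin is the TCP and whose axes are the flange's). Camera axes: x right, y down, z forward; pixel columns grow to the right and rows downward; lengths in m; the calibration is good to about 2 mm. A picture is of the moment at which its call begins: read the wrist's pose just before it. There is no depth.
- robot.sign_off(): hands the job in, once; it reports no verdict.
Trained networks look in a picture, given as the dict that the camera call returned (one of the last four; its "shot" number tells which), for a name from the list of things; names that differ only in an ending like _2 or _b are one class to them, and where a whole thing is asked for, a point or a joint stands for the part that bears it (a point fixed in the world has none). Each returns a list of dicts, best first, with "p" (0 to 1); they miss things now and then, are a little off and sometimes report something else, mostly with a low value. They report only what shows in the picture. A call takes as long as a camera call.
- look_for(thing, picture): "bbox" ([centre column, centre row, width, height] in pixels, round what is visible of it).
- cut_out(thing, picture): "mask" (400x640 bool, what is visible of it) and "bbox" ([centre column, centre row, width, height] in pixels, round what is visible of it).
- pinpoint(thing, picture): "centre" ([column, row] in pixels: a listed point, or the origin of a listed thing).
The state is a dict: "time": time; "joint_positions": joint angles; "dq": joint speeds; "tau": joint torques, N m; "tool_pos": TCP position; "ee_rot": TCP orientation; "wrist_force": force on the tool from outside, world axes, zero at the start; "torque": the same for the moment, N m; "width": finger opening in m.
Only numpy, scipy, OpenCV 4.12 (cv2) and the standard library are available. Lean on these libraries where they do the work, as an engineer would, in place of code of your own. Each camera call takes 0.05 s, during which the arm holds its last target. There are 200 camera calls.

### The job

Test the relief-valve spring that stands nearer the arm's base on the white rack: set it over the spigot of the spring tester's pan, guide the lever down by hand until the pressing foot's face is level with the marker on the gauge post, hold it there for a good second while you read the dial, and guide the lever back up to stand open by itself. If the needle went past the dial's long middle tick the spring is good and goes into the round bowl; if it stayed short, it goes into the rectangular tray. Never drop the lever or let it fly, do not press clearly past the marker or drive the dial to its end, and leave the other spring and everything else as they are.

Things in the scene. Friction and masses are not known exactly. Their poses are not given: they have to be found in the camera images.
- spring_1_center (a point): Steel coil spring standing upright: outer diameter 26 mm, inner 21 mm, 52 mm long when free. The point is on its axis, 26 mm above its lower end; z runs along the axis. The two springs look alike: either may be the good one (about 1.9 N per mm of compression) or the weak one (about 1.05 N per mm), and either may stand on the near or the far peg.
- spring_2_center (a point): The other steel coil spring, same look and size, same point.
- near_peg (a point): Rack (white block 140 x 56 mm, 14 mm high, fixed): foot of the steel peg nearer the arm's base, on the block's top face, which is the level the spring stands on. Peg 15 mm in diameter, 10 mm high, with a tapered tip. Its x axis points along the block to the far peg, 72 mm away.
- far_peg (a point): Foot of the rack's other peg, same size; the spring on it is to be left alone.
- pan_seat (a point): Spring tester (fixed): centre of the upper face of its round pan, 104 mm across, 42 mm above the table unloaded. The spring stands here over a spigot 18.4 mm thick, 7.5 mm high, tapered above 4 mm. The pan sinks 0.25 mm per newton of load, at most 10 mm. Axes: y from the hinge past the pan to the closed lever's handle, x to the dial; fingers have room beside the spring along x.
- marker_tip (a point): End of the marker, a steel blade 2 mm thick clamped on the gauge post and pointing at the spring, its end 21 mm from the spring's axis; the point is at mid-thickness. Set 35 to 39 mm above the pan's face. Post (9 x 7 mm, 62 mm high, at x = 24, y = 38 mm from pan_seat) and marker stand on the pan and sink with it.
- foot_face (a point): Centre of the flat underside of the lever's pressing foot, a steel disc 32 mm across on a free pivot that lets it lie flat on the spring (pivot 100 mm out from the hinge along the lever, 12 mm below its centre line, 16 mm above this face). Its height must come level with marker_tip.
- lever (a joint): Angle of the tester's lever above level, rad: 0 level, 1.57 upright, 1.85 its stop. It starts open at 1.62 to 1.80, leaning back, held by hinge friction; below about 1.3 its own weight (about 0.5 kg) brings it down. It turns about the tester's x axis through lever_hinge. The foot touches a spring on the unloaded pan at about 0.2.
- lever_hinge (a point): Point on the lever's hinge axis, 100 mm from the pan's centre along -y of the tester and 103 mm above the table; axes turn with the lever: x along the hinge, y out along the lever to the handle.
- handle (a point): Centre of the lever's round rubber grip: 22 mm thick, 66 mm long, lying along the tester's x axis, 50 mm to the dial's side of the lever bar (20 mm wide, 14 mm thick) and 230 mm from the hinge. The grip turns freely on its spindle, so it can be pinched from above and carried along the arc.
- needle (a joint): Reading of the dial (86 mm across, beside the pan, facing up and away from the arm's base), rad clockwise from the zero at lower left: 0 is no load, 4.71 is the end of the scale at 40 N (0.118 rad per N). The long middle tick is straight up at 2.356 rad, 20 N.
- bowl_in (a point): Round steel bowl for good springs (fixed): 110 mm across the rim, 84 mm at the foot, 32 mm high, wall 2 mm. The point is the centre of its inner floor, 3 mm above the table. Bowl and tray may have changed places.
- tray_in (a point): Rectangular steel tray for weak springs (fixed): 100 mm along its x by 120 mm along its y, 28 mm high, wall 3 mm. The point is the centre of its inner floor, 3 mm above the table.
- valve_body: Bystander: brass valve body standing on the table, 31 mm across, 56 mm high; origin under its centre.
- valve_cap: Bystander: brass valve cap, 34 mm across, 26 mm high; origin under its centre.
- tweezers: Bystander: steel tweezers lying flat, 135 mm long, 6 mm high; origin under the middle.
- pump_a: Bystander: pump bottle, 68 mm across, 172 mm high; origin under its centre.
- pump_b: Bystander: pump bottle, 60 mm across, 162 mm high; origin under its centre.
- amber: Bystander: capped amber bottle, 56 mm across, 125 mm high; origin under its centre.
- vial: Bystander: small capped green bottle, 42 mm across, 95 mm high; origin under its centre.

How it is judged:
On the way, in this order (a step that is already met when the one before it is completed fails the run):
1. the spring from the near peg stands released over the spigot of the pan (((horizontal distance between spring_2_center and far_peg below 0.008 m and horizontal distance between spring_1_center and pan_seat below 0.004 m and angle between spring_1_center's own z axis and vertical below 0.08 rad and z of spring_1_center in the frame of pan_seat below 0.029 m and contact force between spring_1 and the fingers below 0.05 N) or (horizontal distance between spring_1_center and far_peg below 0.008 m and horizontal distance between spring_2_center and pan_seat below 0.004 m and angle between spring_2_center's own z axis and vertical below 0.08 rad and z of spring_2_center in the frame of pan_seat below 0.029 m and contact force between spring_2 and the fingers below 0.05 N))), for 0.2 s.
2. with that spring under the foot, the foot's face is held level with the marker (within 2 mm) for 1 s (((horizontal distance between spring_2_center and far_peg below 0.008 m and z of foot_face in the frame of marker_tip between -0.002 and 0.002 m and contact force between foot and spring_1 above 4 N and horizontal distance between spring_1_center and pan_seat below 0.006 m) or (horizontal distance between spring_1_center and far_peg below 0.008 m and z of foot_face in the frame of marker_tip between -0.002 and 0.002 m and contact force between foot and spring_2 above 4 N and horizontal distance between spring_2_center and pan_seat below 0.006 m))), for 1 s.
At the end, for the whole second after the job is handed in: Tested spring at rest in its dish (good: middle within 45 mm of the round bowl's centre; weak: within 55 mm of the rectangular tray's; under 32 mm above its floor), lever standing open by itself (over 1.5 rad), other spring still on the far peg (within 8 mm) (value of joint lever above 1.5 rad and ((horizontal distance between spring_2_center and far_peg below 0.008 m and horizontal distance between spring_1_center and bowl_in below 0.045 m and z of spring_1_center in the frame of bowl_in below 0.032 m and linear speed of spring_1 below 0.03 m/s) or (horizontal distance between spring_1_center and far_peg below 0.008 m and horizontal distance between spring_2_center and tray_in below 0.055 m and z of spring_2_center in the frame of tray_in below 0.032 m and linear speed of spring_2 below 0.03 m/s))); the robot touches nothing.
It fails at once if the lever drops, slams or flies (faster than 3 rad/s) (velocity of joint lever above 3 rad/s or velocity of joint lever below -3 rad/s).
It fails at once if the foot is pressed more than 5 mm past the marker (z of foot_face in the frame of marker_tip below -0.005 m).
It fails at once if the dial is driven to the end of its scale (40 N) (value of joint needle above 4.7 rad).
It fails at once if the spring on the far peg is disturbed (by more than 12 mm) (horizontal distance between each of spring_1_center, spring_2_center and far_peg above 0.012 m).
It fails at once if a bystander is moved by more than 25 mm (distance of any of valve_body, valve_cap, tweezers, pump_a, pump_b, amber, vial from where it was at the start of the episode above 0.025 m).
It also fails if it takes over 72 s, if anything falls off the work surface, if the arm or the gripper's body presses on something with over 40 N, if the wrist force passes 120 N, or if a joint passes its speed limit or range.

## Working session

There is one attempt and no reset: what is moved stays moved. The work goes in short steps, Python scripts to look and compute and a tool call to move; the robot and the scene stay as the last step left them, time stands still between calls to the robot, and variables do not carry over. Pictures are saved under pics/ and viewed, about 8 in all and at most 12, crops included, and the job is handed in when it is done.

Besides the shell and the picture viewer there is one more tool, called after ">>>" as a command line: name --pt "numbers of a row" for each row, then --argument value for the rest. apply_moves: Moves the arm, as the interface text tells. Its arguments: {"type":"object","properties":{"targets":{"type":"array"},"force":{"type":"number"}},"required":["targets"]}

```bash
mkdir -p pics; cat > h.py <<'E'
import numpy as np, cv2
from cell import readout, optics, robot, look_for, cut_out, pinpoint
from scipy.spatial.transform import Rotation as R
def cam(name):
    s=readout.sense(); c=optics.capture(name)
    if name=="wrist":
        T=np.eye(4);T[:3,:3]=R.from_quat(s["ee_rot"]).as_matrix();T[:3,3]=s["tool_pos"]
        W=T@np.array(c["tool_from_camera"])
        Rc=W[:3,:3].T; c["P"]=(Rc,-Rc@W[:3,3])
    else:
        c["P"]=(cv2.Rodrigues(np.array(c["rvec"],float))[0],np.array(c["tvec"],float).ravel())
    return c
def ray(c,px):
    Rc,t=c["P"];K=np.array(c["camera_matrix"])
    d=Rc.T@np.linalg.solve(K,[px[0],px[1],1.]);return -Rc.T@t,d/np.linalg.norm(d)
def onz(c,px,z):
    o,d=ray(c,px);return o+d*(z-o[2])/d[2]
def tri(rs):
    A=sum(np.eye(3)-np.outer(d,d) for o,d in rs);b=sum((np.eye(3)-np.outer(d,d))@o for o,d in rs)
    return np.linalg.solve(A,b)
def proj(c,X):
    Rc,t=c["P"];p=np.array(c["camera_matrix"])@(Rc@np.array(X,float)+t);return p[:2]/p[2]
E
python3 - <<'E'
from h import *
cs={n:cam(n) for n in("scene","side","wrist")}
for n,c in cs.items():
    cv2.imwrite(f"pics/{n}0.png",c["frame"]); print(n,-c["P"][0].T@c["P"][1])
    for t in ["spring_1_center","near_peg","far_peg","pan_seat","marker_tip","foot_face","lever_hinge","handle","bowl_in","tray_in"]:
        print(t,[(np.round(r["centre"],1).tolist(),round(r["p"],2)) for r in pinpoint(t,c)[:3]])
print(readout.sense())
E
```

```text
scene [ 1.28889405 -0.45703607  0.64295204]
spring_1_center [([180.6, 244.0], 0.3), ([280.7, 309.6], 0.17), ([203.1, 310.2], 0.15)]
near_peg [([178.2, 251.1], 0.69)]
far_peg [([195.7, 265.0], 0.61)]
pan_seat [([330.9, 225.8], 0.77), ([301.8, 212.4], 0.72)]
marker_tip [([340.8, 215.6], 0.54), ([412.2, 229.6], 0.46)]
foot_face [([305.9, 179.8], 0.39)]
lever_hinge [([303.4, 213.8], 0.56)]
handle [([297.3, 142.5], 0.73)]
bowl_in [([346.1, 190.8], 0.97), ([397.3, 255.2], 0.41)]
tray_in [([392.8, 198.6], 0.6)]
side [ 0.44795593 -0.7654217   0.88862171]
spring_1_center [([327.9, 208.7], 0.67), ([329.8, 341.2], 0.6), ([260.2, 169.6], 0.56)]
near_peg [([294.9, 353.3], 0.56)]
far_peg [([328.8, 343.9], 0.69)]
pan_seat [([326.1, 196.8], 0.8), ([329.0, 339.2], 0.72)]
marker_tip [([421.3, 274.4], 0.38)]
foot_face [([293.0, 137.5], 0.35)]
lever_hinge [([329.0, 212.2], 0.93), ([400.3, 346.2], 0.66)]
handle [([356.5, 136.2], 0.75), ([295.1, 139.9], 0.22)]
bowl_in [([257.0, 172.4], 0.96)]
tray_in [([292.7, 137.2], 0.65)]
wrist [0.67480811 0.06621474 0.3720061 ]
spring_1_center [([249.0, 110.5], 0.69)]
[... 192 characters left out ...]
in []
{'time': 1.65, 'joint_positions': array([-0.02890317,  0.46859936, -0.04861264,  1.53247641,  0.02410956,
        1.14097708, -0.08230978]), 'dq': array([-0.00088496, -0.00170964,  0.00122822,  0.00057664, -0.00016765,
       -0.0001114 , -0.00018054]), 'tau': array([-3.70945954e-04, -5.10146105e+01, -4.63940890e-02, -2.38002491e+01,
        1.09584338e-02,  9.53456329e-04, -4.68351885e-06]), 'tool_pos': array([6.75033680e-01, 5.34300136e-05, 2.50345331e-01]), 'ee_rot': array([7.07100379e-01, 7.07113180e-01, 5.81815998e-05, 2.90577983e-05]), 'wrist_force': array([-0.34044422, -0.56969719, -0.05309607]), 'torque': array([0.01542505, 0.04649957, 0.04057682]), 'width': 0.0850969318283521}
```

View pics/scene0.png

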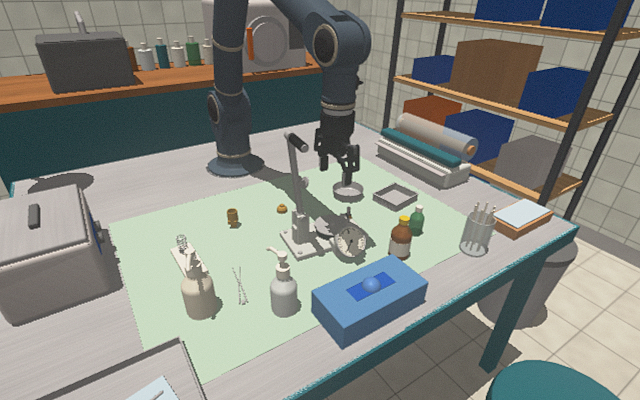

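View pics/side0.png

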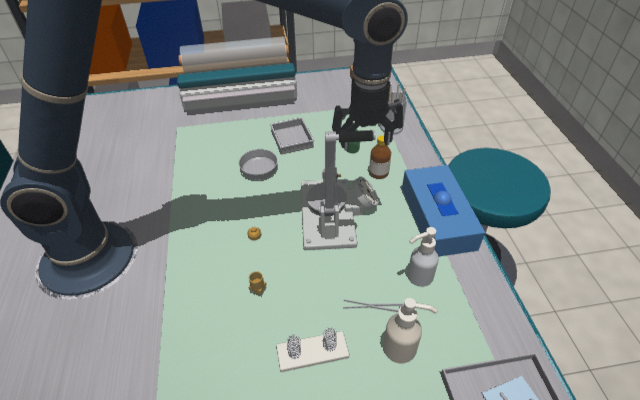

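View pics/wrist0.png

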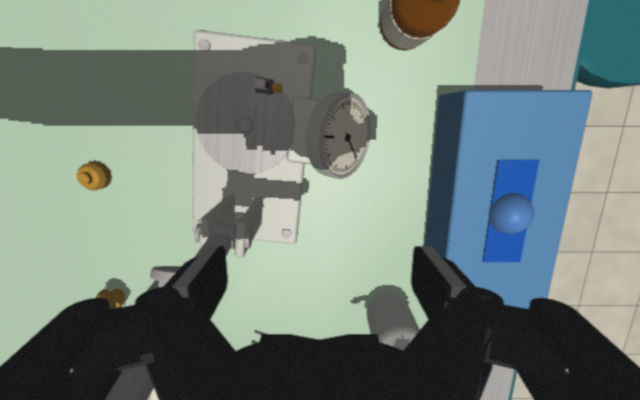

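```bash
python3 - <<'E'
from h import *
c={n:cam(n) for n in("scene","side","wrist")}
S,D,W=c["scene"],c["side"],c["wrist"]
print("near",onz(D,(294.9,353.3),.014),onz(S,(178.2,251.1),.014))
print("far",onz(D,(328.8,343.9),.014),onz(S,(195.7,265),.014))
print("pan",onz(W,(244.4,123.6),.042),onz(D,(326.1,196.8),.042),onz(S,(330.9,225.8),.042))
print("spigot",onz(W,(245,125),.048))
print("marker tri",onz(W,(266,87),.08),onz(W,(257,85),.08))
print("baseplate corners",[onz(W,p,.012).round(4) for p in((196,31),(316,44),(296,241),(196,240))])
print("bolts",[onz(W,p,.014).round(4) for p in((203,45),(304,57),(288,233))])
print("hinge",onz(W,(227.9,233.3),.103),onz(D,(329,212.2),.103))
print("handle",tri([ray(D,(356.5,136.2)),ray(S,(297.3,142.5))]))
print("bowl",onz(D,(257,172.4),.003),onz(S,(346.1,190.8),.003))
print("tray",onz(D,(292.7,137.2),.003),onz(S,(392.8,198.6),.003))
for n in("valve_body","valve_cap","pump_a","tweezers","amber","vial"):
    print(n,[(onz(D,r["centre"],0).round(3).tolist(),round(r["p"],2)) for r in pinpoint(n,D)[:2]])
E
```

```text
near [ 0.46111699 -0.33564206  0.014     ] [ 0.44856402 -0.34563195  0.014     ]
far [ 0.53126647 -0.32765112  0.014     ] [ 0.5291884  -0.32296585  0.014     ]
pan [0.59782902 0.05869243 0.042     ] [0.59556363 0.0569228  0.042     ] [0.60122475 0.05176192 0.042     ]
spigot [0.59975655 0.0574348  0.048     ]
marker tri [0.62808247 0.09142207 0.08      ] [0.62010526 0.0931119  0.08      ]
baseplate corners [array([0.5457, 0.1531, 0.012 ]), array([0.6725, 0.1406, 0.012 ]), array([ 0.6467, -0.0857,  0.012 ]), array([ 0.5209, -0.0842,  0.012 ])]
bolts [array([0.5525, 0.1392, 0.014 ]), array([0.6596, 0.1274, 0.014 ]), array([ 0.6371, -0.0741,  0.014 ])]
hinge [ 0.59032081 -0.03955961  0.103     ] [ 0.58259373 -0.05268965  0.103     ]
handle [ 0.63187536 -0.07476541  0.3339686 ]
bowl [0.42635222 0.22627576 0.003     ] [0.40684487 0.25613373 0.003     ]
tray [0.54711953 0.36771817 0.003     ] [0.53552307 0.36164579 0.003     ]
valve_body [([0.408, -0.168, 0.0], 0.58), ([0.607, 0.057, 0.0], 0.52)]
valve_cap [([0.395, -0.012, 0.0], 0.66)]
pump_a [([0.674, -0.351, 0.0], 0.88), ([0.772, -0.187, -0.0], 0.66)]
tweezers [([0.635, -0.238, 0.0], 0.5)]
amber [([0.767, 0.161, 0.0], 0.86), ([0.747, 0.345, 0.0], 0.17)]
vial [([0.529, -0.32, 0.0], 0.7), ([0.725, 0.286, 0.0], 0.68)]
```

>>> apply_moves --pt "0 0 -0.05 0 1" --pt "0 0 -0.1 0 1" --pt "0 0 -0.15 0 1" --pt "0 0 -0.19 0 1" --pt "-0.37 -0.215 -0.2 0 0.6" --pt "-0.37 -0.215 -0.2 0 0.6" --pt "-0.37 -0.215 -0.2 0 0.6" --pt "-0.37 -0.215 -0.2 0 0.6" --pt "-0.37 -0.215 -0.2 0 0.6" --pt "-0.37 -0.215 -0.2 0 0.6" --pt "-0.37 -0.215 -0.2 0 0.6" --pt "-0.37 -0.215 -0.2 0 0.6" --pt "-0.37 -0.215 -0.2 0 0.6" --pt "-0.37 -0.215 -0.15 0 0.6" --pt "-0.37 -0.215 -0.1 0 0.6" --pt "-0.37 -0.215 -0.05 0 0.6" --pt "-0.37 -0.215 0 0 0.6" --pt "-0.37 -0.215 0.05 0 0.6" --pt "-0.37 -0.215 0.05 0 0.6" --pt "-0.37 -0.215 0.05 0 0.6"

```text
time: 4.1
tool_pos: [0.4604, -0.3702, 0.201]
ee_rot: [0.707, 0.707, -0.0, -0.0]
wrist_force: [0.9, -0.2, 1.1]
width: 0.0512
```

```bash
python3 - <<'E'
from h import *
W=cam("wrist");cv2.imwrite("pics/w1.png",W["frame"])
for t,z in(("spring_1_center",.04),("near_peg",.014),("far_peg",.014)):
    print(t,[(np.round(r["centre"]).tolist(),onz(W,r["centre"],z).round(4).tolist(),round(r["p"],2)) for r in pinpoint(t,W)[:3]])
for r in cut_out("spring_1_center",W)[:3]: 
    b=r["bbox"];print(np.round(b,1),round(r["p"],2),onz(W,b[:2],.04).round(4))
s=readout.sense();print(s["time"],s["tool_pos"],s["ee_rot"],s["width"])
E
```

```text
spring_1_center [([397.0, 149.0], [0.5321, -0.333, 0.04], 0.9)]
near_peg [([318.0, 146.0], [0.4598, -0.3331, 0.014], 0.77)]
far_peg [([390.0, 144.0], [0.5317, -0.3312, 0.014], 0.65)]
[400.7 150.9  39.6  31. ] 0.7 [ 0.5356 -0.3349  0.04  ]
4.35 [ 0.46122403 -0.37090327  0.20306422] [7.07120529e-01 7.07088539e-01 5.36514341e-04 2.46311906e-03] 0.0512475658542991
```

View pics/w1.png

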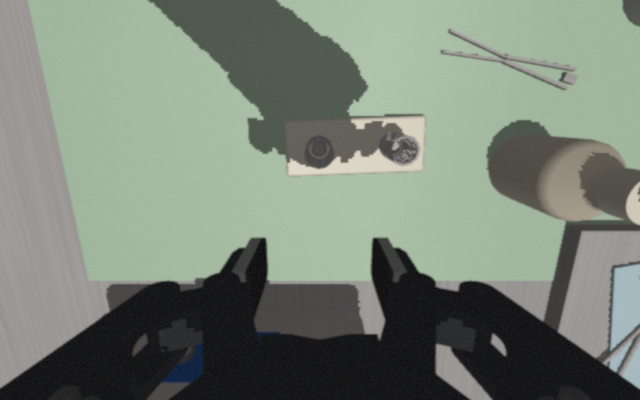

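>>> apply_moves --pt "0.036 0 0.03 0 0.6" --pt "0.036 0 0.07 0 0.6" --pt "0.036 0 0.11 0 0.6" --pt "0.036 0 0.135 0 0.6" --pt "0.036 0 0.152 0 0.6" --pt "0.036 0 0.152 0 0.6" --pt "0.036 0 0.152 0 0.2" --pt "0.036 0 0.152 0 0.2" --pt "0.036 0 0.152 0 0.2" --pt "0.036 0 0.152 0 0.2" --pt "0.036 0 0.152 0 0.2" --force 25

```text
time: 5.45
tool_pos: [0.4611, -0.3347, 0.0494]
ee_rot: [0.707, 0.707, 0.0, 0.002]
wrist_force: [-0.1, -1.6, 2.8]
width: 0.0261
```

>>> apply_moves --pt "0 0 -0.03 0 0.2" --pt "0 0 -0.08 0 0.2" --pt "0 0 -0.13 0 0.2" --pt "0 0 -0.18 0 0.2" --pt "0 0 -0.23 0 0.2" --pt "0 0 -0.28 0 0.2" --pt "0.02 0 -0.33 0 0.2" --pt "0.05 0.02 -0.37 0 0.2" --pt "0.09 0.04 -0.4 0 0.2" --pt "0.13 0.06 -0.4 3 0.2" --pt "0.175 0.08 -0.4 6.3 0.2" --pt "0.22 0.1 -0.4 6.3 0.2" --pt "0.265 0.12 -0.4 6.3 0.2" --pt "0.31 0.139 -0.4 6.3 0.2" --pt "0.344 0.139 -0.38 6.3 0.2" --pt "0.344 0.139 -0.33 6.3 0.2" --pt "0.344 0.139 -0.28 6.3 0.2" --pt "0.344 0.139 -0.23 6.3 0.2" --pt "0.344 0.139 -0.202 6.3 0.2" --pt "0.344 0.139 -0.202 6.3 0.2"

```text
time: 7.45
tool_pos: [0.5955, 0.0097, 0.2452]
ee_rot: [0.745, 0.667, -0.004, -0.003]
wrist_force: [0.4, 0.7, 0.2]
width: 0.0256
```

```bash
python3 - <<'E'
from h import *
W=cam("wrist");cv2.imwrite("pics/w2.png",W["frame"])
for t,z in(("pan_seat",.042),("spring_1_center",.24),("marker_tip",.079)):
    print(t,[(np.round(r["centre"],1).tolist(),onz(W,r["centre"],z).round(4).tolist(),round(r["p"],2)) for r in pinpoint(t,W)[:3]])
s=readout.sense();print(s["time"],s["tool_pos"],s["ee_rot"],s["width"])
print(proj(W,[.599,.058,.0495]), W["camera_matrix"])
E
```

```text
pan_seat [([320.4, 262.0], [0.5846, -0.0873, 0.042], 0.62), ([318.7, 132.4], [0.5989, 0.0591, 0.042], 0.59)]
spring_1_center []
marker_tip [([329.5, 117.7], [0.6106, 0.0729, 0.079], 0.95)]
7.65 [0.60038063 0.01009397 0.2528334 ] [0.74493427 0.66713436 0.00171711 0.00131436] 0.025987589357590143
[318.86398683 133.93082182] [[308.09017451   0.         318.9087243 ]
 [  0.         308.09017451 199.37115287]
 [  0.           0.           1.        ]]
```

View pics/w2.png

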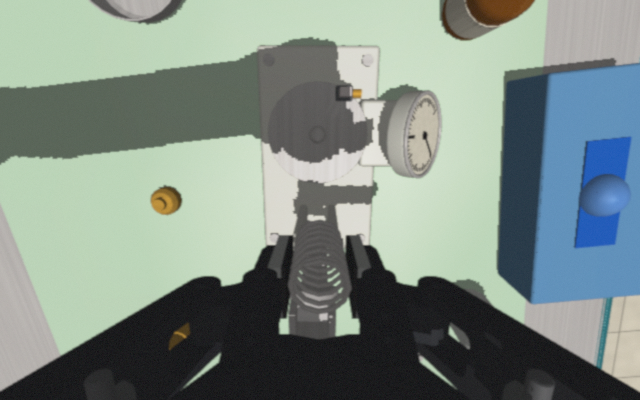

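```bash
python3 - <<'E'
from h import *
W=cam("wrist");f=W["frame"];s=readout.sense()
Rm=R.from_quat(s["ee_rot"]).as_matrix();g=cv2.resize(f[180:340,240:400],None,fx=4,fy=4,interpolation=cv2.INTER_CUBIC)
g=cv2.convertScaleAbs(g,alpha=1.8,beta=20)
for zo,col in((.0354,(0,0,255)),(-.0166,(0,255,0))):
    pts=[proj(W,s["tool_pos"]+Rm@[.013*np.cos(a),.013*np.sin(a),zo]) for a in np.linspace(0,6.28,40)]
    cv2.polylines(g,[np.int32((np.array(pts)-[240,180])*4)],False,col,1)
cv2.imwrite("pics/w2c.png",g[:600]);print(s["tool_pos"],s["ee_rot"])
E
```

```text
[0.60035597 0.0101294  0.25292408] [0.74492817 0.66714076 0.00182099 0.00138614]
```

View pics/w2c.png

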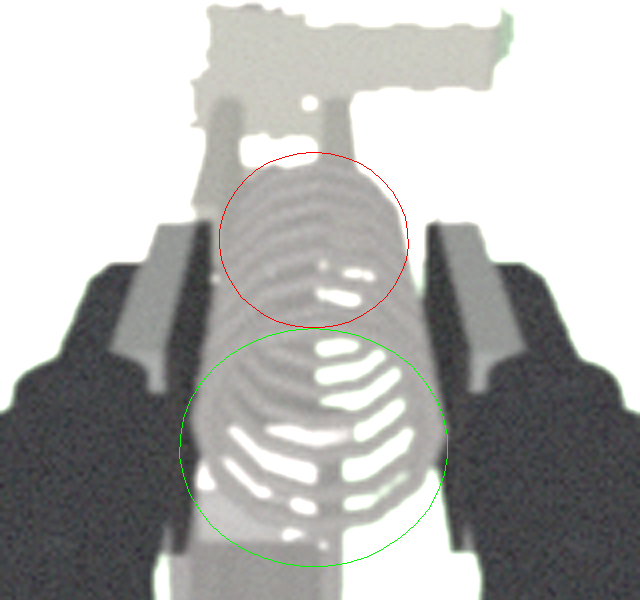

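>>> apply_moves --pt "0.03 -0.004 0.01 0 0.2" --pt "0.0475 -0.007 0.04 0 0.2" --pt "0.0475 -0.007 0.08 0 0.2" --pt "0.0475 -0.007 0.12 0 0.2" --pt "0.0475 -0.007 0.15 0 0.2" --pt "0.0475 -0.007 0.15 0 0.2" --pt "0.0475 -0.007 0.15 0 0.2" --pt "0.0475 -0.007 0.15 0 0.2"

```text
time: 8.5
tool_pos: [0.5994, 0.0583, 0.1031]
ee_rot: [0.745, 0.667, 0.002, 0.001]
wrist_force: [-0.5, 0.1, -0.5]
width: 0.0256
```

```bash
python3 - <<'E'
from h import *
D=cam("side");S=cam("scene");W=cam("wrist");s=readout.sense()
Rm=R.from_quat(s["ee_rot"]).as_matrix();print(s["time"],s["tool_pos"],s["ee_rot"],s["wrist_force"])
out=[]
for c in(D,S,W):
    m=proj(c,[.5985,.058,.06]).astype(int);h=38 if c is not W else 75
    f=c["frame"].copy()
    x0,y0=m[0]-h,max(0,min(m[1]-h,400-2*h));k=400//(2*h)
    g=cv2.resize(f[y0:y0+2*h,x0:x0+2*h],(380,380),interpolation=cv2.INTER_CUBIC)
    g=cv2.convertScaleAbs(g,alpha=1.5,beta=20);sc=380/(2*h)
    P=lambda X:tuple(int(v) for v in (proj(c,X)-[x0,y0])*sc)
    b=s["tool_pos"]+Rm@[0,0,.0354];t=s["tool_pos"]+Rm@[0,0,-.0166]
    cv2.drawMarker(g,P(b),(0,0,255),0,12);cv2.drawMarker(g,P(t),(0,255,0),0,12);cv2.drawMarker(g,P([.5985,.058,.0495]),(255,0,0),0,12)
    out.append(g)
cv2.imwrite("pics/c3.png",cv2.resize(np.vstack([np.hstack(out[:2]),np.hstack([out[2],out[2]*0])]),(600,600)))
E
```

```text
8.65 [0.59855729 0.05817289 0.10242082] [0.74494609 0.66712195 0.00158941 0.00105057] [0.24076684 0.22229142 0.21738131]
```

View pics/c3.png

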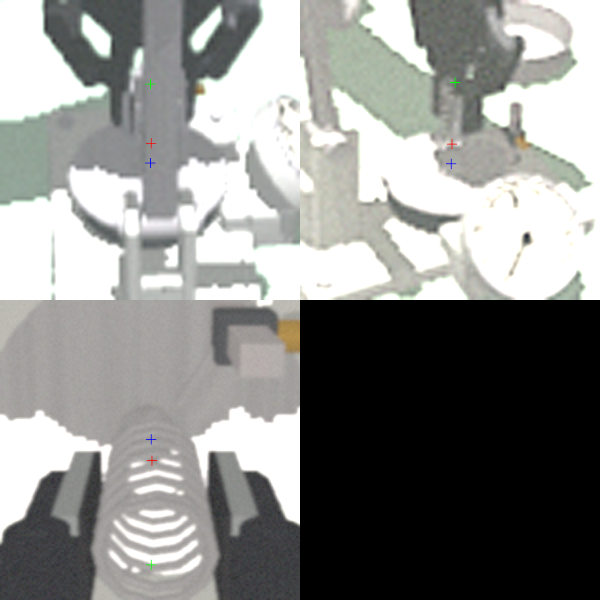

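>>> apply_moves --pt "0 0 0.008 0 0.2" --pt "0 0 0.015 0 0.2" --pt "0 0 0.018 0 0.2" --pt "0 0 0.021 0 0.2" --pt "0 0 0.023 0 0.2" --pt "0 0 0.023 0 0.2" --pt "0 0 0.023 0 0.2"

```text
time: 9.35
tool_pos: [0.5972, 0.058, 0.0774]
ee_rot: [0.745, 0.667, -0.0, -0.0]
wrist_force: [-0.7, -0.6, 1.5]
width: 0.0259
```

>>> apply_moves --pt "0 0 0.002 0 0.2" --pt "0 0 0.003 0 0.2" --pt "0 0 0.003 0 0.2"

```text
time: 9.65
tool_pos: [0.5974, 0.0581, 0.0748]
ee_rot: [0.745, 0.667, 0.0, 0.0]
wrist_force: [-2.0, -0.7, 5.0]
width: 0.0257
```

>>> apply_moves --pt "0 0 0 0 0.2" --pt "0 0 0 0 0.5" --pt "0 0 0 0 0.5" --pt "0 0 0 0 0.5" --pt "0 0 0 0 0.5" --pt "0 0 -0.02 0 0.5" --pt "0 0 -0.05 0 0.5" --pt "0 0 -0.09 0 0.5" --pt "0 0 -0.13 0 0.5" --pt "-0.02 0 -0.17 0 0.5" --pt "-0.045 0 -0.175 0 0.5" --pt "-0.045 0 -0.175 0 0.5"

```text
time: 10.85
tool_pos: [0.593, 0.0088, 0.2515]
ee_rot: [0.747, 0.665, 0.001, 0.002]
wrist_force: [-1.2, -0.1, -0.5]
width: 0.0429
```

```bash
python3 - <<'E'
from h import *
W=cam("wrist");S=cam("scene");s=readout.sense();print(s["time"],s["tool_pos"],s["width"])
print([(np.round(r["centre"],1).tolist(),onz(W,r["centre"],.068).round(4).tolist(),round(r["p"],2)) for r in pinpoint("spring_1_center",W)[:3]])
for t,z in(("pan_seat",.042),("marker_tip",.079)):print(t,[(onz(W,r["centre"],z).round(4).tolist(),round(r["p"],2)) for r in pinpoint(t,W)[:2]])
a=proj(W,[.598,.058,.06]).astype(int);b=proj(S,[.598,.058,.06]).astype(int)
g=cv2.resize(W["frame"][a[1]-60:a[1]+60,a[0]-60:a[0]+60],(400,400),interpolation=2)
h=cv2.resize(S["frame"][b[1]-60:b[1]+40,b[0]-40:b[0]+60],(400,400),interpolation=2)
cv2.imwrite("pics/c4.png",cv2.convertScaleAbs(np.hstack([g,h]),alpha=1.3))
E
```

```text
10.95 [0.59203124 0.01294769 0.24909513] 0.04284612481658155
[]
pan_seat [([0.598, 0.0597, 0.042], 0.78)]
marker_tip [([0.611, 0.0727, 0.079], 0.8)]
```

View pics/c4.png

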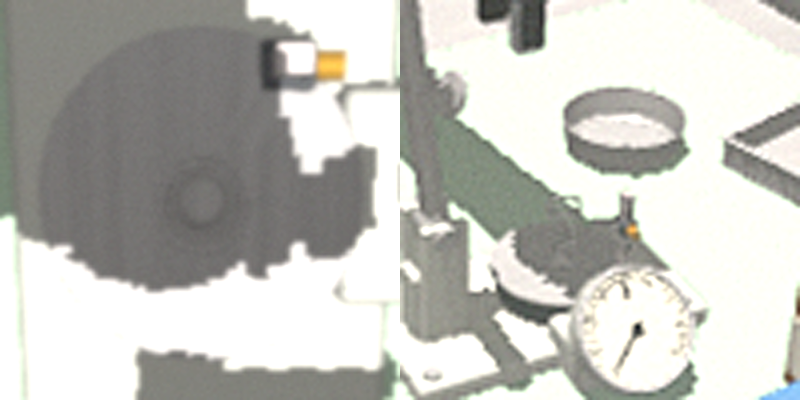

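```bash
python3 - <<'E'
from h import *
for n in("wrist","scene","side"):
    c=cam(n)
    print(n,[(np.round(r["bbox"],1).tolist(),round(r["p"],2)) for r in cut_out("spring_1",c)[:4]],[(np.round(r["centre"],1).tolist(),round(r["p"],2)) for r in pinpoint("spring_1_center",c)[:4]])
    print(" exp standing",[proj(c,[.598,.058,z]).round(1).tolist() for z in(.042,.068,.094)])
    for z in (.042,.094): 
        if n=="wrist": print([proj(c,[.598+.013*a,.058,z]).round(1).tolist() for a in(-1,1)])
    if n=="wrist":
        a=proj(c,[.598,.058,.06]).astype(int);g=c["frame"][a[1]-25:a[1]+25,a[0]-25:a[0]+25]
        np.set_printoptions(linewidth=250);print(g[::2,::2,1])
E
```

```text
Traceback (most recent call last):
ValueError: it knows: amber, bowl_in, far_peg, foot_face, handle, lever, lever_hinge, marker_tip, near_peg, needle, pan_seat, pump, spring_1_center, spring_2_center, tray_in, tweezers, valve_body, valve_cap, vial
```

```bash
python3 - <<'E'
from h import *
for n in("wrist","scene","side"):
    c=cam(n)
    print(n,[(np.round(r["bbox"],1).tolist(),round(r["p"],2)) for r in cut_out("spring_1_center",c)[:4]],[(np.round(r["centre"],1).tolist(),round(r["p"],2)) for r in pinpoint("spring_1_center",c)[:4]])
    print(" exp standing",[proj(c,[.598,.058,z]).round(1).tolist() for z in(.042,.068,.094)])
    if n=="wrist":
        for z in (.042,.094): print([proj(c,[.598+.013*a,.058,z]).round(1).tolist() for a in(-1,1)])
        a=proj(c,[.598,.058,.06]).astype(int);g=c["frame"][a[1]-60:a[1]+60,a[0]-60:a[0]+60]
        g=cv2.resize(g,(400,400),interpolation=2)
    if n=="scene":
        b=proj(c,[.598,.058,.06]).astype(int);h=cv2.resize(c["frame"][b[1]-30:b[1]+20,b[0]-25:b[0]+25],(400,400),interpolation=2)
i=np.hstack([g,h]);i=(255*np.clip((i.astype(float)-40)/120,0,1)).astype(np.uint8)
cv2.imwrite("pics/c5.png",i)
E
```

```text
wrist [] []
 exp standing [[320.1, 138.2], [320.2, 140.1], [320.3, 142.3]]
[[307.8, 139.6], [332.4, 136.9]]
[[305.7, 143.9], [334.9, 140.7]]
scene [] [([334.9, 223.2], 0.38)]
 exp standing [[332.0, 224.6], [332.4, 217.1], [332.7, 209.5]]
side [([329.6, 341.1, 7.5, 12.4], 0.6)] [([327.7, 337.6], 0.49), ([368.6, 304.8], 0.48)]
 exp standing [[327.0, 196.4], [327.0, 189.2], [326.9, 181.7]]
```

View pics/c5.png

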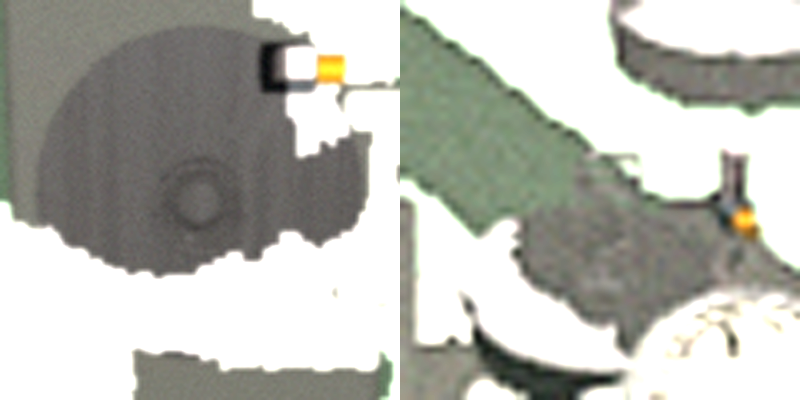

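>>> apply_moves --pt "0.005 -0.04 0 0 0.5" --pt "0.01 -0.09 0.02 0 0.5" --pt "0.015 -0.135 0.05 0 0.5" --pt "0.015 -0.145 0.08 0 0.5" --pt "0.015 -0.145 0.08 0 0.5" --pt "0.015 -0.145 0.08 0 0.5"

```text
time: 12.2
tool_pos: [0.4512, 0.0441, 0.1701]
ee_rot: [0.745, 0.667, 0.001, 0.0]
wrist_force: [1.0, -0.1, 0.1]
width: 0.043
```

```bash
cat > obs.py <<'E'
from h import *
import pickle,sys
W=cam("wrist");s=readout.sense();o={"P":W["P"],"K":W["camera_matrix"],"frame":W["frame"]}
for t in("marker_tip","pan_seat","spring_1_center"):
    r=pinpoint(t,W)[:2];o[t]=[(q["centre"],q["p"]) for q in r];print(t,[(np.round(a,1).tolist(),round(b,2)) for a,b in o[t]])
print("exp marker",proj(W,[.611,.073,.079]),"pan",proj(W,[.598,.058,.042]),"springc",proj(W,[.598,.058,.068]))
pickle.dump(o,open(sys.argv[1],"wb"));print(s["time"],s["tool_pos"])
E
python3 obs.py A.pkl
```

```text
marker_tip [([542.5, 147.0], 0.59)]
pan_seat [([494.1, 160.4], 0.63)]
spring_1_center []
exp marker [544.54109943 146.04867123] pan [494.85944765 162.01489677] springc [514.42617731 167.08406573]
12.25 [0.45241982 0.04412761 0.17088927]
```

>>> apply_moves --pt "0 0.04 -0.04 0 0.5" --pt "0 0.09 -0.09 0 0.5" --pt "0 0.14 -0.09 0 0.5" --pt "0 0.19 -0.09 0 0.5" --pt "0 0.24 -0.09 0 0.5" --pt "0 0.29 -0.07 0 0.5" --pt "0 0.32 -0.03 0 0.5" --pt "0 0.32 -0.03 0 0.5" --pt "0 0.32 -0.03 0 0.5"

```text
time: 13.3
tool_pos: [0.7687, 0.0079, 0.1953]
ee_rot: [0.745, 0.667, -0.002, -0.001]
wrist_force: [-0.2, -0.4, 0.2]
width: 0.0428
```

```bash
python3 obs.py B.pkl; python3 - <<'E'
from h import *
import pickle
A,B=[pickle.load(open(f,"rb")) for f in("A.pkl","B.pkl")]
for c in(A,B): c["camera_matrix"]=c["K"]
for t in("marker_tip","pan_seat","spring_1_center"):
    if A[t] and B[t]: print(t,tri([ray(A,A[t][0][0]),ray(B,B[t][0][0])]))
out=[]
for c in(A,B):
    m=proj(c,[.602,.063,.075]).astype(int)
    x0=max(0,min(m[0]-55,530));y0=max(0,min(m[1]-65,270))
    g=cv2.resize(c["frame"][y0:y0+130,x0:x0+110],(400,473),interpolation=2);print(x0,y0)
    out.append((255*np.clip((g.astype(float)-40)/160,0,1)**.7).astype(np.uint8))
cv2.imwrite("pics/c6.png",np.hstack(out))
E
```

```text
marker_tip [([109.3, 143.3], 0.64)]
pan_seat [([126.6, 156.0], 0.9)]
spring_1_center []
exp marker [105.07982979 141.73694973] pan [123.65835162 156.87659815] springc [104.03917269 160.9919633 ]
13.35 [0.76829873 0.00843909 0.1977426 ]
marker_tip [0.61182135 0.07170666 0.07591658]
pan_seat [0.59898108 0.05855145 0.03900478]
471 96
46 90
```

View pics/c6.png

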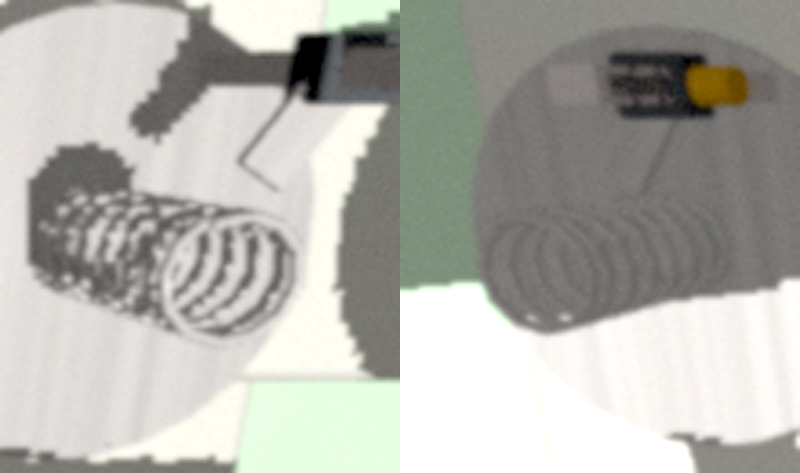

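```bash
python3 - <<'E'
from h import *
import pickle
A,B=[pickle.load(open(f,"rb")) for f in("A.pkl","B.pkl")]
for c in(A,B): c["camera_matrix"]=c["K"]
for n,a,b in(("corner",(547.4,148.2),(112.8,143.6)),("tip",(542.2,144.6),(108.5,141)),("net",(542.5,147),(109.3,143.3)),("pan",(494.1,160.4),(126.6,156)),("springtop",(534.2,172.9),(85.8,164.2))):
    X=tri([ray(A,a),ray(B,b)]);print(n,X.round(4),(proj(A,X)-a).round(1),(proj(B,X)-b).round(1))
E
```

```text
corner [0.6148 0.0709 0.0766] [ 0.  -0.1] [0.  0.1]
tip [0.6116 0.0734 0.0758] [-0.   0.3] [-0.  -0.3]
net [0.6118 0.0717 0.0759] [-0.   0.4] [-0.  -0.3]
pan [0.599  0.0586 0.039 ] [-0.   0.3] [-0.  -0.3]
springtop [0.5985 0.0579 0.0889] [ 0.1 -0.8] [0.  0.8]
```

>>> apply_moves --pt "0 0 -0.05 8 0.6" --pt "0 0 -0.1 16 0.6" --pt "0 0 -0.15 24 0.6" --pt "0 0 -0.2 32 0.6" --pt "-0.01 -0.01 -0.25 40 0.6" --pt "-0.03 -0.05 -0.255 48 0.6" --pt "-0.06 -0.09 -0.255 56 0.6" --pt "-0.097 -0.125 -0.255 64 0.6" --pt "-0.097 -0.125 -0.255 72 0.6" --pt "-0.097 -0.125 -0.255 80 0.6" --pt "-0.097 -0.125 -0.255 88 0.6" --pt "-0.097 -0.125 -0.255 90 0.6" --pt "-0.097 -0.125 -0.255 90 0.6"

```text
time: 14.8
tool_pos: [0.632, -0.0735, 0.4565]
ee_rot: [0.999, -0.055, 0.002, -0.0]
wrist_force: [0.1, 0.0, 0.5]
width: 0.0514
```

```bash
python3 - <<'E'
from h import *
s=readout.sense();print(s["time"],s["tool_pos"],s["joint_positions"].round(2),R.from_quat(s["ee_rot"]).as_matrix().round(3))
W,S,D=cam("wrist"),cam("scene"),cam("side")
rs=[]
for c in(W,S,D):
    r=pinpoint("handle",c)[:2];print([(np.round(q["centre"],1).tolist(),round(q["p"],2)) for q in r],"exp",proj(c,[.633,-.0748,.332]).round(1))
    if r: rs.append(ray(c,r[0]["centre"]));print(onz(c,r[0]["centre"],.332).round(4))
print(tri(rs[-2:]))
cv2.imwrite("pics/w7.png",W["frame"])
E
```

```text
14.8 [ 0.63204844 -0.07346223  0.45654051] [-0.15  0.31  0.27  1.32 -0.08  1.52 -1.56] [[ 0.994 -0.109  0.003]
 [-0.109 -0.994  0.001]
 [ 0.003 -0.001 -1.   ]]
[([318.8, 199.5], 0.71)] exp [320.9 198. ]
[ 0.6319 -0.0729  0.332 ]
[([294.1, 139.0], 0.83)] exp [297.5 143.7]
[ 0.6051 -0.0673  0.332 ]
[([356.7, 136.5], 0.82), ([257.3, 169.5], 0.46)] exp [357.  136.7]
[ 0.6326 -0.074   0.332 ]
[ 0.62991509 -0.08272196  0.34168513]
```

>>> apply_moves --pt "0 0 0.04 0 0.6" --pt "0 0 0.08 0 0.6" --pt "0 0 0.105 0 0.6" --pt "0 0 0.122 0 0.6" --pt "0 0 0.122 0 0.6" --pt "0 0 0.122 0 0.1" --pt "0 0 0.122 0 0.1" --pt "0 0 0.122 0 0.1" --pt "0 0 0.122 0 0.1" --pt "0 0 0.122 0 0.1" --force 50

```text
time: 16.1
tool_pos: [0.6338, -0.0739, 0.334]
ee_rot: [0.998, -0.055, 0.002, 0.0]
wrist_force: [0.9, -0.3, 5.4]
width: 0.0205
```

```bash
python3 - <<'E'
from h import *
s=readout.sense();print(s["time"],s["tool_pos"],s["wrist_force"],s["width"])
t=np.array([.1097,.994]);H=np.array([.5875,-.0414])
d=s["tool_pos"][:2]-H; y=d@t; z=s["tool_pos"][2]-.103; x=d@[.994,-.1097]
print("x",x,"y",y,"z",z,"r",np.hypot(y,z),"th",np.arctan2(z,y))
E
```

```text
16.1 [ 0.63377264 -0.07389606  0.33399597] [ 0.86564102 -0.26978138  5.44173826] 0.020486006424305717
x 0.049559817773562664 y -0.027224975858566678 z 0.2309959694942667 r 0.23259479193029178 th 1.6881142074641282
```

```bash
python3 - <<'E'
import numpy as np
t0=1.688
def tab(t0,th): return [[0,round(-.23*(np.cos(t)-np.cos(t0)),4),round(-.23*(np.sin(t)-np.sin(t0)),4),0,.1] for t in th]
print(tab(t0,[1.65,1.6,1.53,1.46,1.39,1.31,1.23,1.15,1.07,.99,.91,.83,.75,.67,.60,.53,.47,.42,.40,.40]))
E
```

```text
[[0, np.float64(-0.0087), np.float64(-0.0009), 0, 0.1], [0, np.float64(-0.0202), np.float64(-0.0015), 0, 0.1], [0, np.float64(-0.0363), np.float64(-0.0014), 0, 0.1], [0, np.float64(-0.0523), np.float64(-0.0002), 0, 0.1], [0, np.float64(-0.0683), np.float64(0.0022), 0, 0.1], [0, np.float64(-0.0862), np.float64(0.0062), 0, 0.1], [0, np.float64(-0.1038), np.float64(0.0116), 0, 0.1], [0, np.float64(-0.1208), np.float64(0.0185), 0, 0.1], [0, np.float64(-0.1373), np.float64(0.0267), 0, 0.1], [0, np.float64(-0.1531), np.float64(0.0361), 0, 0.1], [0, np.float64(-0.1681), np.float64(0.0468), 0, 0.1], [0, np.float64(-0.1821), np.float64(0.0587), 0, 0.1], [0, np.float64(-0.1952), np.float64(0.0716), 0, 0.1], [0, np.float64(-0.2072), np.float64(0.0856), 0, 0.1], [0, np.float64(-0.2167), np.float64(0.0986), 0, 0.1], [0, np.float64(-0.2253), np.float64(0.1121), 0, 0.1], [0, np.float64(-0.232), np.float64(0.1243), 0, 0.1], [0, np.float64(-0.2369), np.float64(0.1346), 0, 0.1], [0, np.float64(-0.2387), np.float64(0.1389), 0, 0.1], [0, np.float64(-0.2387), np.float64(0.1389), 0, 0.1]]
```

>>> apply_moves --pt "0 -0.0087 -0.0009 0 0.1" --pt "0 -0.0202 -0.0015 0 0.1" --pt "0 -0.0363 -0.0014 0 0.1" --pt "0 -0.0523 -0.0002 0 0.1" --pt "0 -0.0683 0.0022 0 0.1" --pt "0 -0.0862 0.0062 0 0.1" --pt "0 -0.1038 0.0116 0 0.1" --pt "0 -0.1208 0.0185 0 0.1" --pt "0 -0.1373 0.0267 0 0.1" --pt "0 -0.1373 0.0267 0 0.1" --pt "0 -0.1373 0.0267 0 0.1"

```text
time: 17.2
tool_pos: [0.6498, 0.0661, 0.3049]
ee_rot: [0.999, -0.054, 0.002, -0.001]
wrist_force: [7.2, 2.9, 2.5]
width: 0.0203
```

>>> apply_moves --pt "0.001 -0.008 0.0045 0 0.1" --pt "0.002 -0.0233 0.0147 0 0.1" --pt "0.002 -0.0378 0.026 0 0.1" --pt "0.002 -0.0514 0.0385 0 0.1" --pt "0.002 -0.0639 0.0519 0 0.1" --pt "0.002 -0.0747 0.0654 0 0.1" --pt "0.002 -0.0837 0.0786 0 0.1" --pt "0.002 -0.0914 0.0915 0 0.1" --pt "0.002 -0.0972 0.1028 0 0.1" --pt "0.002 -0.1014 0.1122 0 0.1" --pt "0.002 -0.1014 0.1122 0 0.1" --pt "0.002 -0.1014 0.1122 0 0.1"

```text
time: 18.4
tool_pos: [0.6611, 0.1641, 0.1912]
ee_rot: [0.999, -0.055, -0.0, 0.0]
wrist_force: [5.5, 3.4, -1.5]
width: 0.0203
```

```bash
cat > th.py <<'E'
from h import *
s=readout.sense();print(s["time"],s["tool_pos"],s["wrist_force"],s["width"])
H=np.array([.5875,-.0414]);d=s["tool_pos"][:2]-H; y=d@[.1097,.994]; z=s["tool_pos"][2]-.103
print("x",d@[.994,-.1097],"y",y,"r",np.hypot(y,z-.0025))
for th in(np.arctan2(z-.0025,y),np.arcsin((z-.0025)/.23),):
    print("th",th,"footz",.103+.1*np.sin(th)-.012*np.cos(th)-.016)
E
python3 th.py; python3 - <<'E'
from h import *
for n in("wrist","scene","side"):
    c=cam(n)
    for t in("foot_face","marker_tip","lever_hinge"): print(n,t,[(np.round(q["centre"],1).tolist(),round(q["p"],2)) for q in pinpoint(t,c)[:2]])
    print(" exp foot",proj(c,[.598,.058,.115]).round(1),"mark",proj(c,[.6116,.0734,.0795]).round(1))
    cv2.imwrite(f"pics/{n}8.png",c["frame"])
W=cv2.imread("pics/wrist8.png")
cv2.imwrite("pics/w8.png",W)
E
```

```text
18.4 [0.66111006 0.1641384  0.19124096] [ 5.45618639  3.37840054 -1.50255338] 0.020335424243891162
x 0.050620834329591045 y 0.21238019664191848 r 0.2290346258144393
th 0.38370439759946096 footz 0.1133083952005088
th 0.3820104737081034 footz 0.11314367303504681
wrist foot_face [([474.1, 279.1], 0.55)]
wrist marker_tip [([434.0, 251.7], 0.64), ([438.0, 244.4], 0.16)]
wrist lever_hinge [([597.8, 274.0], 0.93)]
 exp foot [474.9 284.3] mark [435.3 248.7]
scene foot_face []
scene marker_tip [([340.9, 215.0], 0.38)]
scene lever_hinge [([298.6, 213.8], 0.79), ([234.2, 226.2], 0.52)]
 exp foot [333.  203.2] mark [339.7 214.5]
side foot_face [([329.3, 338.1], 0.31)]
side marker_tip [([328.0, 177.5], 0.6)]
side lever_hinge [([330.0, 207.4], 0.94)]
 exp foot [326.9 175.5] mark [331.1 181.1]
```

View pics/w8.png

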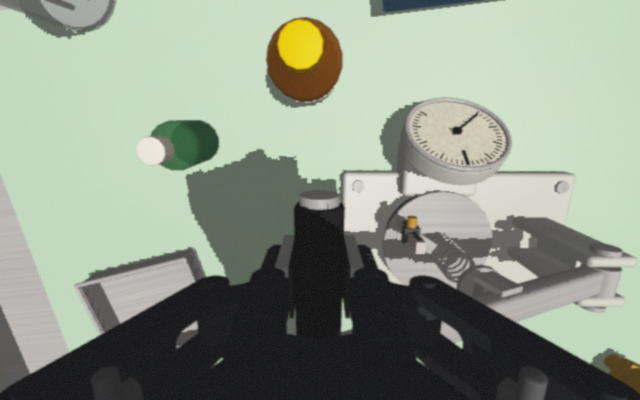

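>>> apply_moves --pt "0.001 -0.0036 0.009 0 0.1" --pt "0.002 -0.0064 0.018 0 0.1" --pt "0.002 -0.009 0.027 0 0.1" --pt "0.002 -0.011 0.0358 0 0.1" --pt "0.002 -0.0126 0.044 0 0.1" --pt "0.002 -0.0141 0.0516 0 0.1" --pt "0.002 -0.0147 0.0565 0 0.1" --pt "0.002 -0.0153 0.0607 0 0.1" --pt "0.002 -0.0157 0.0645 0 0.1" --pt "0.002 -0.016 0.0678 0 0.1" --pt "0.002 -0.016 0.0678 0 0.1" --pt "0.002 -0.016 0.0678 0 0.1"

```text
time: 20.2
tool_pos: [0.6631, 0.1798, 0.1243]
ee_rot: [0.999, -0.055, -0.002, 0.0]
wrist_force: [-3.9, 4.7, 0.1]
width: 0.0205
```

```bash
sed -i 's/\.5875,-\.0414/.5874,-.0424/' th.py; python3 th.py; cat > dial.py <<'E'
from h import *
import sys
W=cam("wrist")
for t in("foot_face","marker_tip","pan_seat","needle"):print(t,[(np.round(q["centre"],1).tolist(),round(q["p"],2)) for q in (pinpoint(t,W) if t!="needle" else [])[:2]],end=' ')
cut=cut_out("needle",W)
print([(np.round(r["bbox"],1).tolist(),round(r["p"],2)) for r in cut[:3]])
cv2.imwrite(sys.argv[1],W["frame"]);cv2.imwrite(sys.argv[1][:-4]+"s.png",cam("scene")["frame"])
if cut:
    b=cut[0]["bbox"];f=cv2.cvtColor(W["frame"],6).astype(float)
    x0,y0=int(b[0]-b[2]/2),int(b[1]-b[3]/2);g=f[y0:y0+int(b[3])+1,x0:x0+int(b[2])+1]
    import pickle;pickle.dump((x0,y0,g),open(sys.argv[1][:-4]+".pkl","wb"))
    for row in g[::2]: print(''.join(' .:-=+*#%@'[::-1][min(9,int(v/25))] for v in row))
E
python3 dial.py pics/d1.png
```

```text
20.2 [0.66305154 0.17976647 0.12425272] [-3.86904965  4.73734567  0.05289085] 0.02051504801553996
x 0.050825973228595264 y 0.22913244890963405 r 0.229898551179438
th 0.08166029240273327 footz 0.08319694472763163
th 0.08162419330803897 footz 0.08319331151507058
foot_face [([524.1, 312.5], 0.77)] marker_tip [([495.5, 291.6], 0.83), ([507.2, 295.7], 0.48)] pan_seat [([492.9, 280.3], 0.71)] needle [] [([548.9, 138.4, 60.5, 18.6], 0.88)]
.......::::::::.....................................:::-===++
:::-==+*#%%%%#*+=:.................................:-====---:
-+#%%%%%%%%%%%%%%#+-........................................:
.-=*#%%%%%%%%%%%%%%*=--::::................................::
...:-=*%%%%%%%%%%%#####%#**++==--::::........................
.....:-=+###%%%#*=-::--==+**########**+==--::::..............
........::::----:.........:::::--==++*#########*+==--:::::...
.....................................::::--==++*#######***+==
...............................................::::--=+++*###
.........................................................::::
```

```bash
cat > rd.py <<'E'
from h import *
tx=np.array([.994,-.1097,0]);ty=np.array([.1097,.994,0]);zz=np.array([0,0,1.])
def read(c,hub,tip,C,tau):
    up=-tx*np.cos(tau)+zz*np.sin(tau);n=np.cross(ty,up)
    P=[]
    for p in(hub,tip):
        o,d=ray(c,p);P.append(o+d*((C-o)@n)/(d@n))
    v=P[1]-P[0];return (np.degrees(np.arctan2(v@ty,v@up))+135)%360,np.linalg.norm(v)
E
python3 - <<'E'
from rd import *
import pickle
W=cam("wrist");s=readout.sense()
# past wrist poses (tool pos, quat) for hub triangulation
T=np.eye(4);Wt=np.array(W["tool_from_camera"])
def mk(pos,q):
    T=np.eye(4);T[:3,:3]=R.from_quat(q).as_matrix();T[:3,3]=pos;M=T@Wt
    return {"camera_matrix":W["camera_matrix"],"P":(M[:3,:3].T,-M[:3,:3].T@M[:3,3])}
c0=mk([.67503,.00005,.25035],[.7071,.70711,0,0]);c8=mk([.6611,.1641,.1912],R.from_matrix(np.c_[tx,-ty,-zz]).as_quat())
C=tri([ray(c0,(348,137)),ray(c8,(457,130)),ray(W,(533,135.5))]);print("hub",C,proj(c0,C),proj(c8,C),proj(W,C))
for tau in np.radians([0,20,30,40,50,60]):
    print(round(np.degrees(tau)),[np.round(read(*a,C,tau),3).tolist() for a in((c0,(348,137),(355,157)),(c0,(348,137),(325,137)),(c8,(457,130),(480,112)),(c8,(457,130),(467,160)),(W,(533,135.5),(580,148)))])
E
```

```text
hub [0.70374012 0.0464096  0.05789352] [347.79073504 136.71549435] [457.70158862 130.10134402] [532.5136893  134.94811533]
0 [[17.868, 0.021], [128.72, 0.023], [5.025, 0.022], [110.418, 0.027], [58.956, 0.031]]
20 [[15.753, 0.022], [130.334, 0.025], [7.164, 0.024], [118.997, 0.026], [60.385, 0.029]]
30 [[13.313, 0.023], [131.37, 0.027], [6.927, 0.026], [124.407, 0.027], [62.004, 0.028]]
40 [[9.556, 0.025], [132.518, 0.031], [5.818, 0.029], [130.338, 0.029], [64.613, 0.027]]
50 [[3.918, 0.027], [133.744, 0.037], [3.741, 0.034], [136.512, 0.033], [68.893, 0.025]]
60 [[355.51, 0.033], [135.009, 0.048], [0.52, 0.041], [142.607, 0.04], [76.375, 0.024]]
```

>>> apply_moves --pt "0 -0.0002 0.004 0 0.1" --pt "0 -0.0005 0.008 0 0.1" --pt "0 -0.0007 0.012 0 0.1" --pt "0 -0.0008 0.015 0 0.1" --pt "0 -0.0008 0.0168 0 0.1" --pt "0 -0.0008 0.0168 0 0.1" --pt "0 -0.0008 0.0168 0 0.1" --pt "0 -0.0008 0.0168 0 0.1"

```text
time: 21.35
tool_pos: [0.6632, 0.1805, 0.108]
ee_rot: [0.999, -0.055, -0.002, 0.0]
wrist_force: [-5.0, 4.7, 2.5]
width: 0.0202
```

```bash
python3 th.py; python3 dial.py pics/d2.png; python3 - <<'E'
from h import *
W=cv2.imread("pics/d2.png");S=cv2.imread("pics/d2s.png")
g=cv2.resize(W[200:360,440:640],(800,640),interpolation=2)[:420]
g=(255*np.clip((g.astype(float)-20)/180,0,1)**.7).astype(np.uint8)
d=cv2.resize(W[80:200,480:640],(240,180));s=cv2.resize(S[180:250,300:380],(206,180),interpolation=2)
b=np.zeros((180,800,3),np.uint8);b[:,:240]=d;b[:,250:456]=s
cv2.imwrite("pics/c9.png",np.vstack([g,b]))
E
```

```text
21.35 [0.66318278 0.18050917 0.10803631] [-4.97207703  4.73290785  2.47589763] 0.020203912982177896
x 0.05087494350504436 y 0.22988508777368546 r 0.2298990788120665
th 0.011032490414832424 footz 0.07610395694879911
th 0.011027649296639843 footz 0.0761034722256672
foot_face [([536.8, 321.1], 0.7), ([327.3, 55.2], 0.65)] marker_tip [([525.0, 312.7], 0.73), ([509.9, 305.9], 0.7)] pan_seat [([503.1, 291.2], 0.57)] needle [] [([570.5, 153.1, 57.7, 39.3], 0.83), ([518.5, 298.9, 42.5, 49.3], 0.62)]
*#%%%%%%%%%%#+=:....................................:----:
=*%%%%%%%%%%%%%#+-........................................
+*%%%%%%%%%%%%%%%+-.......................................
:-+#%%%%%%%%%%%%#+:.......................................
..:-=*##%%%%%%%%%*+-:.....................................
.....:::-======+*#%%#+=-:.................................
................::=+#%%#+=-:..............................
...................:-=*#%%#+=::...........................
......................:-=*#%%#+=-:........................
.........................::-+*#%#*=-:.....................
.............................:=*#%%#*+-:..................
...............................::-+#%%#*+-:...............
.................................:-==+*%%#*=-:............
......................................:-+#%%#*+-::........
..........................::............:-=+*#%%*+-:......
............................................:-+*#%%#+=:...
...............................................:=+*#%%#+=:
.....................:=====-:.....................:-+#%%%#
......................-*%%%#+-.....................:--=+*#
......................:=*%%%#+-:........................:-
```

View pics/c9.png

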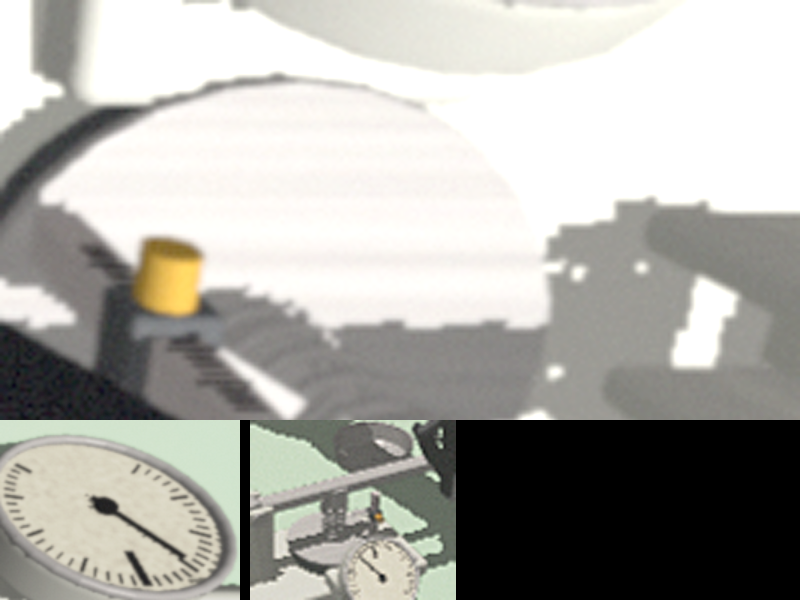

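>>> apply_moves --pt "0 0 0 0 0.1" --pt "0 0 0 0 0.1" --pt "0 0 0 0 0.1" --pt "0 0 0 0 0.1" --pt "0 0 0 0 0.1" --pt "0 0 0 0 0.1" --pt "0 0 0 0 0.1" --pt "0 0 0 0 0.1" --pt "0 0 0 0 0.1" --pt "0 0 0 0 0.1"

```text
time: 22.65
tool_pos: [0.6632, 0.1805, 0.108]
ee_rot: [0.999, -0.055, -0.002, 0.0]
wrist_force: [-3.8, 3.0, 1.9]
width: 0.0202
```

>>> apply_moves --pt "0 0 0.0007 0 0.1" --pt "0 0 0.0014 0 0.1" --pt "0 0 0.0014 0 0.1" --pt "0 0 0.0014 0 0.1" --pt "0 0 0.0014 0 0.1" --pt "0 0 0.0014 0 0.1" --pt "0 0 0.0014 0 0.1" --pt "0 0 0.0014 0 0.1" --pt "0 0 0.0014 0 0.1" --pt "0 0 0.0014 0 0.1" --pt "0 0 0.0014 0 0.1" --pt "0 0 0.0014 0 0.1" --pt "0 0 0.0014 0 0.1" --pt "0 0 0.0014 0 0.1" --pt "0 0 0.0014 0 0.1"

```text
time: 24.15
tool_pos: [0.6632, 0.1805, 0.1068]
ee_rot: [0.999, -0.055, -0.002, 0.0]
wrist_force: [-5.0, 4.1, 2.5]
width: 0.0204
```

```bash
python3 th.py; python3 - <<'E'
from rd import *
W=cam("wrist");C=np.array([.70374,.04641,.05789]);C2=C
r=cut_out("needle",W)
for q in r[:2]:
    m=q["mask"];print(q["bbox"],q["p"],m.sum())
f=cv2.cvtColor(W["frame"],6)
h=proj(W,C);print("hub",h)
# darkest direction around hub
y,x=np.mgrid[0:400,0:640];sel=(f<70)&(np.hypot(x-h[0],y-h[1])<70)&(np.hypot(x-h[0],y-h[1])>12)
for tau in np.radians([45,50]):
    best=[]
    for a in range(0,275,2):
        up=-tx*np.cos(tau)+zz*np.sin(tau);A=np.radians(a-135)
        ps=[proj(W,C+rr*(np.sin(A)*ty+np.cos(A)*up)) for rr in np.linspace(.010,.027,18)]
        best.append((np.mean([cv2.getRectSubPix(f,(1,1),(float(p[0]),float(p[1])))[0,0] for p in ps]),a))
    print(sorted(best)[:4])
E
```

```text
24.15 [0.66315767 0.18052684 0.10678963] [-5.01741317  4.12668761  2.53368016] 0.020383474233132536
x 0.05084804798371679 y 0.22989989813969688 r 0.22990351524505673
th 0.005609489519716732 footz 0.07556113480787914
th 0.005607136320173179 footz 0.07556089933325663
[570.2, 153.2, 60.4, 44.5] 0.71 411
hub [555.36674645 136.98882884]
[(np.float64(59.05555555555556), 104), (np.float64(71.55555555555556), 102), (np.float64(83.5), 106), (np.float64(119.22222222222223), 108)]
[(np.float64(58.77777777777778), 110), (np.float64(71.33333333333333), 108), (np.float64(79.94444444444444), 112), (np.float64(114.16666666666667), 114)]
```

```bash
python3 - <<'E'
import numpy as np
def tab(t0,th): return [[0,round(float(-.23*(np.cos(t)-np.cos(t0))),4),round(float(-.23*(np.sin(t)-np.sin(t0))),4),0,.1] for t in th]
print(tab(.0056,[.03,.07,.12,.17,.22,.27,.33,.4,.47,.54,.61,.68,.75,.82,.88,.93,.96,.97,.97]))
print(tab(.97,[1.0,1.05,1.12,1.19,1.26,1.33,1.4,1.47,1.54,1.6,1.64,1.67,1.69,1.69,1.69]))
E
```

```text
[[0, 0.0001, -0.0056, 0, 0.1], [0, 0.0006, -0.0148, 0, 0.1], [0, 0.0017, -0.0262, 0, 0.1], [0, 0.0033, -0.0376, 0, 0.1], [0, 0.0055, -0.0489, 0, 0.1], [0, 0.0083, -0.0601, 0, 0.1], [0, 0.0124, -0.0732, 0, 0.1], [0, 0.0182, -0.0883, 0, 0.1], [0, 0.0249, -0.1029, 0, 0.1], [0, 0.0327, -0.117, 0, 0.1], [0, 0.0415, -0.1305, 0, 0.1], [0, 0.0512, -0.1433, 0, 0.1], [0, 0.0617, -0.1555, 0, 0.1], [0, 0.0731, -0.1669, 0, 0.1], [0, 0.0835, -0.176, 0, 0.1], [0, 0.0925, -0.1831, 0, 0.1], [0, 0.0981, -0.1871, 0, 0.1], [0, 0.1, -0.1884, 0, 0.1], [0, 0.1, -0.1884, 0, 0.1]]
[[0, 0.0057, -0.0038, 0, 0.1], [0, 0.0156, -0.0098, 0, 0.1], [0, 0.0298, -0.0173, 0, 0.1], [0, 0.0445, -0.0238, 0, 0.1], [0, 0.0597, -0.0293, 0, 0.1], [0, 0.0752, -0.0336, 0, 0.1], [0, 0.0909, -0.0369, 0, 0.1], [0, 0.1069, -0.0391, 0, 0.1], [0, 0.1229, -0.0402, 0, 0.1], [0, 0.1367, -0.0402, 0, 0.1], [0, 0.1459, -0.0397, 0, 0.1], [0, 0.1528, -0.0391, 0, 0.1], [0, 0.1574, -0.0386, 0, 0.1], [0, 0.1574, -0.0386, 0, 0.1], [0, 0.1574, -0.0386, 0, 0.1]]
```

>>> apply_moves --pt "0 0.0001 -0.0056 0 0.1" --pt "0 0.0006 -0.0148 0 0.1" --pt "0 0.0017 -0.0262 0 0.1" --pt "0 0.0033 -0.0376 0 0.1" --pt "0 0.0055 -0.0489 0 0.1" --pt "0 0.0083 -0.0601 0 0.1" --pt "0 0.0124 -0.0732 0 0.1" --pt "0 0.0182 -0.0883 0 0.1" --pt "0 0.0249 -0.1029 0 0.1" --pt "0 0.0327 -0.117 0 0.1" --pt "0 0.0415 -0.1305 0 0.1" --pt "0 0.0512 -0.1433 0 0.1" --pt "0 0.0617 -0.1555 0 0.1" --pt "0 0.0731 -0.1669 0 0.1" --pt "0 0.0835 -0.176 0 0.1" --pt "0 0.0925 -0.1831 0 0.1" --pt "0 0.0981 -0.1871 0 0.1" --pt "0 0.1 -0.1884 0 0.1" --pt "0 0.1 -0.1884 0 0.1"

```text
time: 26.15
tool_pos: [0.6517, 0.081, 0.2954]
ee_rot: [0.998, -0.055, -0.003, -0.0]
wrist_force: [-5.8, 3.8, 3.6]
width: 0.0204
```

>>> apply_moves --pt "0 0.0057 -0.0038 0 0.1" --pt "0 0.0156 -0.0098 0 0.1" --pt "0 0.0298 -0.0173 0 0.1" --pt "0 0.0445 -0.0238 0 0.1" --pt "0 0.0597 -0.0293 0 0.1" --pt "0 0.0752 -0.0336 0 0.1" --pt "0 0.0909 -0.0369 0 0.1" --pt "0 0.1069 -0.0391 0 0.1" --pt "0 0.1229 -0.0402 0 0.1" --pt "0 0.1367 -0.0402 0 0.1" --pt "0 0.1459 -0.0397 0 0.1" --pt "0 0.1528 -0.0391 0 0.1" --pt "0 0.1574 -0.0386 0 0.1" --pt "0 0.1574 -0.0386 0 0.1" --pt "0 0.1574 -0.0386 0 0.1"

```text
time: 27.65
tool_pos: [0.6333, -0.0794, 0.3333]
ee_rot: [0.998, -0.057, -0.004, 0.002]
wrist_force: [-8.6, -1.1, 3.1]
width: 0.02
```

```bash
python3 th.py
```

```text
27.65 [ 0.63332226 -0.07935382  0.33329011] [-8.59993432 -1.05880386  3.07052312] 0.020040838029171202
x 0.04970055871188563 y -0.031694430200020066 r 0.2299845007561206
th 1.7090474711086958 footz 0.18769958614428578
th 1.4320617000323865 footz 0.18437969762835854
```

>>> apply_moves --pt "0 0 0 0 0.6" --pt "0 0 0 0 0.6" --pt "0 0 0 0 0.6" --pt "0 0 -0.02 0 0.6" --pt "0 0 -0.07 0 0.6" --pt "0 0 -0.115 0 0.6" --pt "0 -0.03 -0.12 -8 0.6" --pt "-0.02 -0.07 -0.12 -16 0.6" --pt "-0.04 -0.11 -0.12 -24 0.6" --pt "-0.05 -0.132 -0.12 -32 0.6" --pt "-0.05 -0.132 -0.12 -40 0.6" --pt "-0.05 -0.132 -0.12 -48 0.6" --pt "-0.05 -0.132 -0.08 -56 0.55" --pt "-0.05 -0.132 -0.04 -64 0.5" --pt "-0.05 -0.132 0 -72 0.5" --pt "-0.05 -0.132 0.04 -80 0.5" --pt "-0.05 -0.132 0.08 -88 0.5" --pt "-0.05 -0.132 0.12 -90 0.5" --pt "-0.05 -0.132 0.15 -90 0.5" --pt "-0.05 -0.132 0.15 -90 0.5"

```text
time: 29.65
tool_pos: [0.5988, 0.0599, 0.1798]
ee_rot: [0.745, 0.667, -0.004, -0.002]
wrist_force: [0.1, -0.7, -0.2]
width: 0.0426
```

```bash
python3 - <<'E'
from h import *
W=cam("wrist");s=readout.sense();print(s["time"],s["tool_pos"],R.from_quat(s["ee_rot"]).as_matrix().round(3).tolist(),s["width"])
S,D=cam("scene"),cam("side");print([(q["centre"],q["p"]) for c in(S,D) for q in pinpoint("handle",c)[:1]])
print([proj(c,[.632,-.079,.331]) for c in(S,D)])
for t in("tray_in",):
    a,b=pinpoint(t,S)[:1],pinpoint(t,D)[:1];print([(onz(c,q[0]["centre"],.003),q[0]["p"]) for c,q in((S,a),(D,b)) if q])
    for c in(S,D):
        for q in cut_out(t,c)[:1]:
            k=cv2.minAreaRect(np.argwhere(q["mask"])[:,::-1].astype(np.float32));print(k,onz(c,q["bbox"][:2],.014).round(3))
E
```

```text
29.7 [0.60074598 0.06028884 0.18280813] [[0.11, 0.994, -0.004], [0.994, -0.11, -0.001], [-0.001, -0.004, -1.0]] 0.042760453771043004
[([294.6, 141.4], 0.82), ([355.6, 136.0], 0.79)]
[array([295.60335761, 144.31095539]), array([356.96217184, 138.52577448])]
[(array([0.54098931, 0.36025175, 0.003     ]), 0.68), (array([0.54715228, 0.3631709 , 0.003     ]), 0.82)]
((394.5464172363281, 196.5206298828125), (42.2384033203125, 25.891326904296875), 23.962486267089844) [0.548 0.357 0.014]
((292.20751953125, 134.77801513671875), (33.56056213378906, 37.61874771118164), 75.0685806274414) [0.545 0.377 0.014]
```

>>> apply_moves --pt "-0.0026 -0.0024 0.03 0 0.5" --pt "-0.0026 -0.0024 0.06 0 0.5" --pt "-0.0026 -0.0024 0.085 0 0.5" --pt "-0.0026 -0.0024 0.1 0 0.5" --pt "-0.0026 -0.0024 0.105 0 0.5" --pt "-0.0026 -0.0024 0.105 0 0.5" --pt "-0.0026 -0.0024 0.105 0 0.5" --pt "-0.0026 -0.0024 0.105 0 0.2" --pt "-0.0026 -0.0024 0.105 0 0.2" --pt "-0.0026 -0.0024 0.105 0 0.2" --pt "-0.0026 -0.0024 0.105 0 0.2" --pt "-0.0026 -0.0024 0.105 0 0.2" --force 25

```text
time: 31.3
tool_pos: [0.5991, 0.0584, 0.0798]
ee_rot: [0.745, 0.667, 0.0, 0.0]
wrist_force: [-1.0, -0.3, 3.5]
width: 0.0257
```

>>> apply_moves --pt "0 0 -0.02 0 0.2" --pt "0 0 -0.06 0 0.2" --pt "0 0 -0.1 0 0.2" --pt "0.02 0 -0.12 0 0.2" --pt "0.06 -0.012 -0.12 0 0.2" --pt "0.105 -0.025 -0.12 0 0.2" --pt "0.15 -0.04 -0.12 0 0.2" --pt "0.195 -0.055 -0.12 0 0.2" --pt "0.24 -0.07 -0.12 0 0.2" --pt "0.28 -0.083 -0.12 0 0.2" --pt "0.297 -0.087 -0.11 0 0.2" --pt "0.297 -0.087 -0.1 0 0.2" --pt "0.297 -0.087 -0.1 0 0.2" --pt "0.297 -0.087 -0.1 0 0.2"

```text
time: 32.7
tool_pos: [0.5461, 0.3601, 0.1787]
ee_rot: [0.746, 0.666, -0.001, 0.001]
wrist_force: [0.2, -0.2, -0.6]
width: 0.0256
```

```bash
python3 - <<'E'
from h import *
W=cam("wrist");s=readout.sense();print(s["time"],s["tool_pos"],s["width"])
for n in("wrist","scene","side"):
    c=cam(n)
    print(n,[(onz(c,q["centre"],.003).round(3),round(q["p"],2)) for q in pinpoint("tray_in",c)[:2]])
    print("  bowl",[(onz(c,q["centre"],.003).round(3),round(q["p"],2)) for q in pinpoint("bowl_in",c)[:1]])
E
```

```text
32.75 [0.54634605 0.36041866 0.17929062] 0.026020798190871792
wrist []
  bowl []
scene [(array([0.544, 0.358, 0.003]), 0.94)]
  bowl [(array([0.404, 0.244, 0.003]), 0.63)]
side [(array([0.539, 0.365, 0.003]), 0.97)]
  bowl [(array([0.438, 0.24 , 0.003]), 0.75)]
```

>>> apply_moves --pt "0 -0.004 0.04 0 0.2" --pt "0 -0.004 0.08 0 0.2" --pt "0 -0.004 0.11 0 0.2" --pt "0 -0.004 0.125 0 0.2" --pt "0 -0.004 0.133 0 0.2" --pt "0 -0.004 0.134 0 0.2" --pt "0 -0.004 0.134 0 0.2"

```text
time: 33.9
tool_pos: [0.5419, 0.3643, 0.0468]
ee_rot: [0.745, 0.667, 0.001, 0.0]
wrist_force: [-0.5, 0.8, 0.4]
width: 0.0258
```

>>> apply_moves --pt "0 0 0.003 0 0.2" --pt "0 0 0.005 0 0.2" --pt "0 0 0.005 0 0.2"

```text
time: 34.2
tool_pos: [0.5419, 0.3642, 0.0415]
ee_rot: [0.745, 0.667, 0.001, 0.0]
wrist_force: [0.9, 0.6, 2.6]
width: 0.0261
```

Touching the tray floor: release, rise and check.

>>> apply_moves --pt "0 0 0 0 0.45" --pt "0 0 0 0 0.45" --pt "0 0 0 0 0.45" --pt "0 0 0 0 0.45" --pt "0 0 -0.015 0 0.45" --pt "0 0 -0.045 0 0.45" --pt "0 0 -0.09 0 0.45" --pt "0 0 -0.14 0 0.45" --pt "-0.05 0.01 -0.18 0 0.45" --pt "-0.07 0.01 -0.18 0 0.45" --pt "-0.07 0.01 -0.18 0 0.45" --pt "-0.07 0.01 -0.18 0 0.45"

```text
time: 35.4
tool_pos: [0.5435, 0.2923, 0.2218]
ee_rot: [0.745, 0.667, 0.001, 0.0]
wrist_force: [-0.0, 0.5, 0.5]
width: 0.0383
```

```bash
python3 - <<'E'
from h import *
s=readout.sense();print(s["time"],s["tool_pos"],s["wrist_force"],s["width"])
for n in("wrist","scene","side"):
    c=cam(n);cv2.imwrite(f"pics/e_{n}.png",c["frame"])
    print(n,"spring",[(np.round(q["centre"],1).tolist(),onz(c,q["centre"],.029).round(3).tolist(),round(q["p"],2)) for q in pinpoint("spring_1_center",c)[:4]])
    print("  tray",[(onz(c,q["centre"],.003).round(3).tolist(),round(q["p"],2)) for q in pinpoint("tray_in",c)[:1]],"handle",[(np.round(q["centre"],1).tolist(),round(q["p"],2)) for q in pinpoint("handle",c)[:1]])
E
```

```text
35.4 [0.543546   0.29231152 0.22184745] [-0.01495108  0.54126752  0.45017328] 0.0382564849097942
wrist spring []
  tray [([0.543, 0.357, 0.003], 0.88)] handle []
scene spring [([346.4, 192.7], [0.454, 0.22, 0.029], 0.52)]
  tray [] handle [([293.3, 138.3], 0.69)]
side spring [([329.9, 338.8], [0.534, -0.325, 0.029], 0.54)]
  tray [([0.54, 0.361, 0.003], 0.98)] handle [([357.3, 134.9], 0.68)]
```

```bash
python3 - <<'E'
import cv2,numpy as np
w=cv2.imread("pics/e_wrist.png");s=cv2.imread("pics/e_scene.png");d=cv2.imread("pics/e_side.png")
a=cv2.resize(w,(480,300));b=cv2.resize(s[120:280,160:420],(480,295));c=cv2.resize(d[100:380,220:420],(320,448))
o=np.zeros((600,800,3),np.uint8);o[:300,:480]=a;o[300:595,:480]=b;o[:448,480:]=c
cv2.imwrite("pics/e.png",o)
E
python3 - <<'E'
from h import *
W=cam("wrist");f=cv2.cvtColor(W["frame"],6)
for z in(.003,.055): print(proj(W,[.542,.364,z]).round())
m=proj(W,[.542,.36,.03]).astype(int);g=f[max(0,m[1]-70):m[1]+70,m[0]-70:m[0]+70][::3,::2].astype(float)
lo,hi=np.percentile(g,[2,98])
for r in g: print(''.join("@#*=-. "[int(np.clip((v-lo)/(hi-lo),0,.999)*7)] for v in r))
E
```

```text
[310. 112.]
[308. 111.]
                .=###############@@@@@-.--=**##@@@@#@@*--             
               .*############@@@@@@@@@#*#@@@@@#*=...=@*-..            
             =*########@@@@@@@@@@@@@@@@@@#*=..    ...#@=.-            
            -*####@@@@@@@@@@@@@@@@@@@@@#-  ...      .*@*--            
           =#@@@@@@@@@@@@@@@@@@@@@######=.  ..      .-@*-..           
      .-*#@@@@@@@@@@@@@@@@@@@#############- ..       .#@=.-           
  .---=#@@@@@@@@@@@@@@@###################=-...      .=@*--           
  ..==#@@@@@@@@@@@@@########################*..      .-@*-..          
   --#@@@@@@@@@@##@##########################*.       .*@=..          
   -=@@@@#@###@#@##############################-       =@=--          
   -#@@@@@@@######@##############@############@*.      -@*-..         
  .*@@@@@@@@@##@@@#@#############################.     .#@=.-         
.-##@@@@@@@@@##@##################################-.   .=@*--         
*####@@@@@@#@#@###@#@@@###################@####@@###*=. .@#-..        
######@@@@@#@@@#@###@#@@#######################@@######-.##=..        
######@@@@@
[... 1520 characters left out ...]
@@#. -##            -***@@=.. 
################@@@@@@@@@*= =###@@@@@####.            -****#@@@@@@*-. 
################@@@@@@@*-      ..                =***#@@@@@@@@@@@#*-..
################-#@@@#.                    -****#@@@#@@@@@@#**=--.... 
##############-  -@@@@-               =***#@@@*@@@@@@#**=--.....      
###########*-     #@@@-         -****@@@@#@@@@@#**==-......           
##########-       =*#@*   .****#@@@#@@@@@##*==-......                 
#######*-         ..-*@#*#@@@#@@@@@##**=-......                       
#####*.            ..=@@#@@@@@#**=--.....                             
###=.               .-#@#**=--.....                                   
##*                 ..=--.....
```

>>> apply_moves --pt "0 0.04 -0.03 0 0.45" --pt "0 0.09 -0.06 0 0.45" --pt "0 0.13 -0.1 0 0.45" --pt "0 0.15 -0.12 0 0.45" --pt "0 0.15 -0.12 0 0.45" --pt "0 0.15 -0.12 0 0.45"

```text
time: 36.65
tool_pos: [0.6926, 0.2762, 0.3402]
ee_rot: [0.745, 0.667, 0.0, -0.0]
wrist_force: [-0.6, -0.4, -1.2]
width: 0.0383
```

```bash
python3 - <<'E'
from h import *
for n in("wrist","scene","side"):
    c=cam(n)
    print(n,"spring",[(np.round(q["centre"],1).tolist(),onz(c,q["centre"],.029).round(3).tolist(),round(q["p"],2)) for q in pinpoint("spring_1_center",c)[:4]],[(np.round(q["bbox"],1).tolist(),round(q["p"],2)) for q in look_for("spring_1_center",c)[:4]])
    print("  exp",proj(c,[.542,.364,.029]).round(1),"far",proj(c,[.532,-.33,.04]).round(1),"handle",[(np.round(q["centre"],1).tolist(),round(q["p"],2)) for q in pinpoint("handle",c)[:1]])
    if n=="wrist": W=c
f=cv2.cvtColor(W["frame"],6);m=proj(W,[.542,.364,.03]).astype(int);g=f[max(0,m[1]-40):m[1]+40,max(0,m[0]-50):m[0]+50][::2].astype(float)
lo,hi=np.percentile(g,[2,98])
for r in g: print(''.join("@#*=-. "[int(np.clip((v-lo)/(hi-lo),0,.999)*7)] for v in r))
E
```

```text
wrist spring [] []
  exp [200.9 112.8] far [270.1 489.3] handle []
scene spring [] []
  exp [395.6 192.7] far [191.6 258.8] handle [([292.8, 138.8], 0.96)]
side spring [([329.7, 336.7], [0.534, -0.32, 0.029], 0.64)] [([331.1, 339.4, 11.9, 21.5], 0.53)]
  exp [290.7 131.4] far [329.4 338.7] handle [([353.9, 138.9], 0.71)]
                     ..........---===*###@@@@@@@@##*=--........  .....    .....-*@@*.               
              ...........--=****###@@@@@@###**=--.....   .......  .....  . ....-=#@@*=.             
       ..........---===**###@@@@@@###*==--............  .........  .....    ....-*@@@*.             
 .........----=***#@@@@@@@@###**=--....................    ......  .....     ....=#@@*-           .*
 ...-=**=**###@@@@@@###**=--.......... .................    ...... .....     ..-.-=#@@*.       .=**#
 ...-=#@@@@@@@##**==-................. ........ .......     .......  ....     .--.-*@@*.      -*####
   ..-=#@@@@@@#=-....................... ......  .......      ....    ....     ....=#@@*=.   -*#####
    ..=*@@@@@@@#=...................... .......   .......     ......  
[... 2562 characters left out ...]
      .-=*#######@@@@@@@@@@@@@@@@@@@@@@@@@@@@@@@@@@@@@@@@@@@@@@@@@@@@@@@@@@@@@@@@@@@@@@@@@@@@@
        .-=**###########@@@@@@@@@@@@@@@@@@@@@@@@@@@@@@@@@@@@@@@@@@@@@@@@@@@@@@@@@@@@@@@@@@@@@@@@@@@@
      .=*################@@@@@@@@@@@@@@@@@@@@@@@@@@@@@@@@@@@@@@@@@@@@@@@@@@@@@@@@@@@@@@@@@@@@@@@@@@@
   .-*####################@@@@@@@@@@@@@@@@@@@@@@@@@@@@@@@@@@@@@@@@@@@@@@@@@@@@@@@@@@@@@@@@@@@@@@@@@@
=***######################@@@@@@@@@@@@@@@@@@@@@@@@@@@@@@@@@@@@@@@@@@@@@@@@@@@@@@@@@@@@@@@@@@@@@@@@@@
############################@@@@@@@@@@@@@@@@@@@@@@@@@@@@@@@@@@@@@@@@@@@@@@@@@@@@@@@@@@@@@@@@@@@@@@@@
############################@@@@@@@@@@@@@@@@@@@@@@@@@@@@@@@@@@@@@@@@@@@@@@@@@@@@@@@@@@@@@@@@@@@@@@##
```

```bash
python3 -c "
from cell import robot
print(robot.sign_off())"
```

```text
the job is handed in; nothing more can be done
None
```

I tested the near-peg spring, found it weak, and put it in the rectangular tray. The job is handed in at about 37 s, and no verdict was reported.

**Dial reading:** At the marker the needle stopped clearly short of the long middle tick, at about 15 N. That matches a spring of about 1.05 N/mm.

**Marker level:**
- I held the foot near the marker for over 1 s at each of two close heights, about 37.8 mm and 37.4 mm above the pan.
- Those heights come from the lever geometry, with about 15 N of pan sink allowed for.
- My measurements of the marker height ranged from 36.9 to 38.4 mm. The close-up did not show foot against marker clearly enough to confirm they were level.

**Lever:** I guided it back up to about 1.71 rad and released it. Later pictures show the handle still up there.

**Last checks:**
- The tray is centred near (0.543, 0.357), and I released the spring at (0.542, 0.364).
- A ring shape with a shadow shows there in the wrist picture. The networks did not report the spring in the tray, and I had used up the picture views, so I checked it from pixel brightness only.
- The other spring is still found on the far peg.
- I did not check the bystander objects again at the end.

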